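Close the sample pot at the wafer inspection bench

ROBOT

A 7-joint arm with a two-finger parallel gripper is mounted at the origin on the work surface. World frame = base frame: x ahead of the robot, y to its left, z up, the work surface at z = 0. Lengths are in m, angles in rad, forces in N, time in s.
With the tool pointing down it reaches from about 0.4 to 0.85 m from the base axis. Payload 10.4 kg.
Tool frame: the origin (TCP) lies between the finger pads; the fingertips stand 8 mm ahead of it and the grasp point (between the pads) lies 11 mm behind it; z points along the fingers, x is the direction in which the jaws open and shut, and the axes are right-handed (so a half turn about z gives the same grasp; the last joint's range is limited). The gripper opens to 87 mm and grips with 3 to 60 N. Pads are 19 mm wide; open, the fingers measure 117 mm over their backs; the gripper's body (75 mm by 190 mm) begins 51 mm behind the grasp point.
Start: joints at [1.121, 0.332, -0.065, 1.46, 0.022, 1.35, -0.088], TCP at [0.259, -0.569, 0.231] pointing down, gripper open.
Joint ranges: [-2.6, 2.6], [-0.5, 2.12], [-1.47, 1.34], [0.16, 2.42], [-1.27, 4.41], [0.06, 2.06], [-2.6, 2.6]. Speed limits (rad/s): [2.22, 2.22, 2.79, 2.79, 3.14, 3.14, 3.14].

INTERFACE

Orientations are given as a unit quaternion [x, y, z, w].
In Python, from bench import r, viewer gives the robot as it stands.
- The arm moves only by the tool apply_moves, never from a script. Its argument "increments" is a list of rows, each an object with "grip": the closure in counts, from 0 (fully open) to 255 (shut); "xyz": the shift along the tool's x, y, z in mm, a list of three; "rotation": the turn, a rotation vector about the tool's x, y, z in degrees, a list of three. A call has 1 to 5 rows; each row is the pose to reach, as a shift and turn from the pose measured when the call began, along the tool's axes at that moment; what a row does not reach only later rows make up. A row lasts 1/8 s, in which the tool goes at most 62.5 mm and 10.7 degrees, less where a joint would pass 70% of its speed; a pose out of reach is approached as far as the arm can. A call with a gripper value outside its range is refused whole. The fingers move at their own pace and stop on an object; "squeeze" is the grip in N (left out, the last holds). Time passes only in rows, so rows that repeat a pose let the fingers close. It gives the time, the measured TCP pose, the force and the opening at its end, in the units of the state.
- r.read_state(): the state, without advancing time (a new reading comes with each control period).
- viewer.camera(name): name is "scene" or "side" or "wrist"; returns a dict with "img" (384x512x3 uint8, blue, green, red), "range_z" (384x512 float32, m along the optical axis (not along the pixel's ray), 0 where there is no reading), "vertical_fov" (degrees; the focal length in pixels is half the picture's height over the tangent of half this angle, whatever the lens; pixels are square), "cx", "cy" (the principal point, pixels), "rvec" (rotation vector, rad) and "tvec" (3), from world to camera coordinates, as OpenCV has them. Camera axes: x right, y down, z forward; pixel columns grow to the right and rows downward; lengths in m; the calibration is good to about 2 mm. A picture is of the moment at which its call begins.
- r.close_job(): hands the job in, once; it reports no verdict.
The state is a dict: "time": time; "joint_positions": joint angles; "joint_vel": joint speeds; "joint_torque": joint torques, N m; "ee_pos": TCP position; "eef_rot": TCP orientation; "ft_force": force on the tool from outside, world axes, zero at the start; "torque": the same for the moment, N m; "width": finger opening in m.
Only numpy, scipy, OpenCV 4.12 (cv2) and the standard library are available. Lean on these libraries where they do the work, as an engineer would, in place of code of your own. Each camera call takes 0.05 s, during which the arm holds its last target.

TASK

The lid of the larger sample pot, the one clamped in the square holder plate, only sits on top of its thread. Take the lid by its bar, turn it back (anticlockwise seen from above) until it drops into the thread, then screw it forward (clockwise) fully home, so that the bar is in line with the two raised ribs on the pot, and let go. Leave the small pot and the flat wafer tub where they are.

Things in the scene. Friction and masses are not known exactly. Their poses are not given: they have to be found in the camera images.
- pot: Larger pot, black, 80 mm wide, fixed on a 100 mm square plate; two white ribs mark its +x and -x. Origin: under the plate, on the axis, z up. Angles here: lid bar anticlockwise (from above) of pot x. Start 6 to 16, lid on top of the thread, a stop at 0. Between 30 and 66 (best 48; stop at 68) the lid can sink 14 mm, the gripper following; then clockwise to the firm stop at 0, within 3.
- lid_bar (a point): Centre, half-way up, of the black bar on the larger pot's grey lid (64 mm wide, 90 g, loose, 2 to 3 mm side play). Bar: 56 mm long along x, 14 thick along y, 26 high (z up), standing on the lid's flat disc, whose top is 13 mm below this point; the skirt ends 38 mm below it. This point is 112 mm above the pot's origin at the start, 98 mm once the lid has dropped and when closed.
- small_pot_center (a point): Bystander: a smaller pot, already closed, standing loose on the table; black, 48 mm diameter, 79 mm high, grey lid 42 mm in diameter with a small black bar. Point: on its axis, 40 mm above its underside.
- wafer_tub_center (a point): Bystander: a flat round wafer tub, loose on the table, 112 mm diameter, 27 mm high, black base and grey lid. Point: on its axis, half-way up.

How it is judged:
On the way:
1. the lid has dropped into the thread while its bar is still at least 20 degrees away from the line of the ribs (z of lid_bar in the frame of pot below 0.104 m and horizontal distance between lid_bar and pot below 0.012 m and angle between the x axis of lid_bar and the x axis of pot, either way round above 0.35 rad), for 0.05 s.
At the end, for the whole second after the job is handed in: The lid is down on the pot's shoulder (bar centre 98 mm above the pot's origin, within about 4 mm), upright, on the pot's axis within 10 mm, its bar within 12 degrees of the line of the two ribs (z of lid_bar in the frame of pot between 0.094 and 0.1015 m and horizontal distance between lid_bar and pot below 0.01 m and angle between the x axis of lid_bar and the x axis of pot, either way round below 0.21 rad and angle between lid_bar's own z axis and vertical below 0.15 rad); the robot touches nothing.
It fails at once if the small pot is moved by more than 30 mm or tipped over (distance of small_pot_center from where it was at the start of the episode above 0.03 m or angle between small_pot_center's own z axis and vertical above 0.6 rad).
It fails at once if the wafer tub is moved by more than 30 mm (distance of wafer_tub_center from where it was at the start of the episode above 0.03 m).
It also fails if it takes over 35 s, if anything falls off the work surface, if the arm or the gripper's body presses on something with over 40 N, if the wrist force passes 120 N, or if a joint passes its speed limit or range.

## Working session

There is one attempt and no reset: what is moved stays moved. The work goes in short steps, Python scripts to look and compute and a tool call to move; the robot and the scene stay as the last step left them, time stands still between calls to the robot, and variables do not carry over. Pictures are saved under pics/ and viewed, and the job is handed in when it is done.

Besides the shell and the picture viewer there is one more tool, called after "Request:" in YAML: its name, and indented under it one key for each argument. apply_moves: Moves the arm, as the interface text tells. Its arguments: {"type":"object","properties":{"increments":{"type":"array","items":{"type":"object","properties":{"grip":{"type":"number"},"xyz":{"type":"array","items":{"type":"number"}},"rotation":{"type":"array","items":{"type":"number"}}}}},"squeeze":{"type":"number"}},"required":["increments"]}

```bash
mkdir -p pics; ls; cat > h.py <<'E'
import numpy as np,cv2
from scipy.spatial.transform import Rotation as R
from bench import r,viewer
def cam(n):
    c=viewer.camera(n); h,w=c["img"].shape[:2]
    f=h/2/np.tan(np.radians(c["vertical_fov"])/2)
    c["K"]=np.array([[f,0,c["cx"]],[0,f,c["cy"]],[0,0,1.]])
    c["R"]=cv2.Rodrigues(np.array(c["rvec"],float))[0]; c["t"]=np.array(c["tvec"],float).ravel()
    v,u=np.mgrid[:h,:w]; z=c["range_z"]
    p=np.stack([(u-c["cx"])/f*z,(v-c["cy"])/f*z,z],-1)
    c["P"]=(p-c["t"])@c["R"]; c["ok"]=z>0
    c["C"]=-c["R"].T@c["t"]
    return c
def ray(c,u,v,z):
    d=c["R"].T@np.linalg.inv(c["K"])@np.array([u,v,1.]); return c["C"]+d*(z-c["C"][2])/d[2]
E
python3 - <<'E'
from h import *
s=r.read_state();print(s)
for n in("scene","side","wrist"):
    c=cam(n);cv2.imwrite(f"pics/{n}0.png",c["img"]);print(n,c["C"],c["R"][2],c["vertical_fov"])
    np.savez(f"pics/{n}0.npz",**{k:c[k] for k in("img","P","ok","K","R","t","C")})
E
```

```text
pics
{'time': 0.0, 'joint_positions': array([ 1.12142288,  0.33289949, -0.06469561,  1.46093352,  0.02157084,
        1.34990875, -0.0884902 ]), 'joint_vel': array([-1.66742270e-03, -4.42535644e-04, -9.85754952e-04, -2.35092669e-04,
       -4.98087352e-04, -4.43237179e-04, -5.15056849e-05]), 'joint_torque': array([-1.52945449e-03, -6.23256969e+01,  2.32926279e-02, -3.89891267e+01,
       -6.14477182e-02,  3.98112356e-02,  1.55512544e-04]), 'ee_pos': array([ 0.25855473, -0.56859647,  0.22974039]), 'eef_rot': array([ 8.40819043e-01, -5.41315811e-01, -6.22356527e-04, -3.76814883e-04]), 'ft_force': array([ 0.7260208 , -0.00894285,  0.47946933]), 'torque': array([-0.00767765, -0.03828936, -0.04643331]), 'width': 0.08709528249235808}
scene [ 1.22683893 -0.08153852  0.64834298] [-0.77654028  0.12220517 -0.61810282] 47.81157824245953
side [0.51472566 0.62155715 0.77194963] [ 0.00783357 -0.66799439 -0.74412507] 47.72190667783751
wrist [ 0.33503822 -0.53399536  0.38389978] [-0.27785847 -0.12553224 -0.95238455] 70.41174610472406
```

View pics/scene0.png

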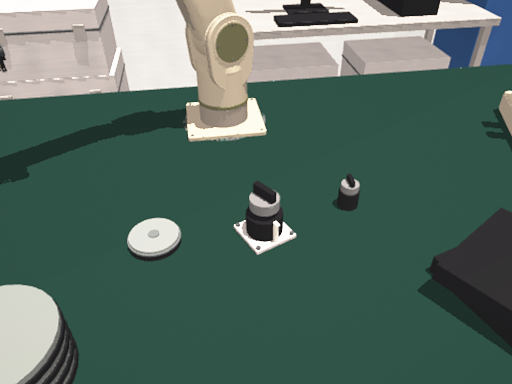

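View pics/side0.png

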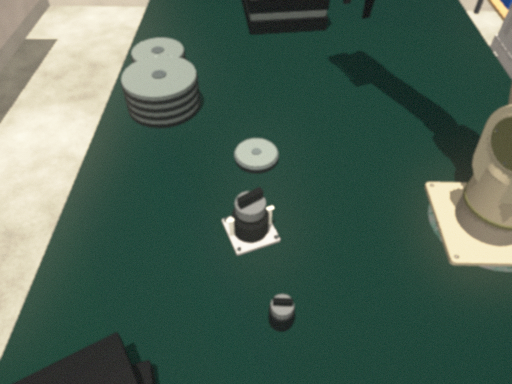

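View pics/wrist0.png

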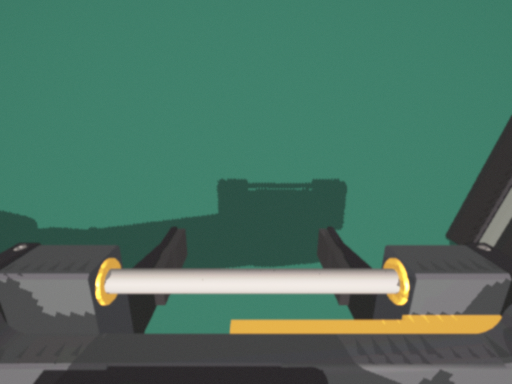

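The scene view shows the pot on its white plate at about (265,220), the tub at (154,237) and the small pot at (348,193). In the side view the pot is at (250,220). Next I'll measure.

```bash
python3 - <<'E'
from h import *
for n,(u0,v0,u1,v1) in dict(scene=(225,170,305,255),side=(210,175,290,260)).items():
    d=np.load(f"pics/{n}0.npz"); P=d["P"];ok=d["ok"];img=d["img"]
    big=cv2.resize(img[v0:v1,u0:u1],None,fx=7,fy=7,interpolation=cv2.INTER_CUBIC);cv2.imwrite(f"pics/{n}0z.png",big)
    m=np.zeros(ok.shape,bool);m[v0:v1,u0:u1]=1;m&=ok
    Z=P[...,2]; g=img.astype(int).max(-1)
    pl=m&(Z>0.003)&(Z<0.03)&(img.min(-1)>120)
    rect=cv2.minAreaRect(P[pl][:,:2].astype(np.float32)); print(n,"plate",pl.sum(),rect,np.median(P[pl][:,2]))
    b=m&(Z>0.105)
    q=P[b]; print(" bar n",b.sum(),"ztop",np.percentile(q[:,2],[50,90,99]))
    t=P[m&(Z>0.115)][:,:2]; c=t.mean(0);w,v=np.linalg.eigh(np.cov((t-c).T));print(" bar c",c,np.degrees(np.arctan2(v[1,1],v[0,1])),np.sqrt(w), cv2.minAreaRect(t.astype(np.float32)))
    rb=m&(Z>0.03)&(img.min(-1)>185); cc=cv2.connectedComponentsWithStats(rb.astype(np.uint8))
    for i in range(1,cc[0]):
        if cc[2][i,4]>5: print(" rib?",cc[3][i],cc[2][i],P[cc[1]==i].mean(0))
E
```

```text
scene plate 644 ((0.5374397039413452, 0.036413319408893585), (0.10315950214862823, 0.0993109866976738), 22.811073303222656) 0.00918194763206431
 bar n 275 ztop [0.12048361 0.12473571 0.12542852]
 bar c [0.54038565 0.03692593] -144.16188967996518 [0.00436762 0.01688357] ((0.5371031761169434, 0.03705541417002678), (0.05777381360530853, 0.01588684692978859), 34.85336685180664)
 rib? [260.73026316 201.00657895] [250 194  29  13 152] [0.54941296 0.02880149 0.09821244]
 rib? [275.66666667 227.15873016] [273 221   7  14  63] [0.57991649 0.05474497 0.04995757]
side plate 664 ((0.5334277749061584, 0.03767353668808937), (0.10023519396781921, 0.1011059433221817), 23.373044967651367) 0.010313471285235867
 bar n 302 ztop [0.1229369  0.12603883 0.12714148]
 bar c [0.53367621 0.0401235 ] -146.34609892498298 [0.00432542 0.01669654] ((0.5338419675827026, 0.037804003804922104), (0.05613609775900841, 0.015478440560400486), 34.93498992919922)
 rib? [269.84 208.08] [266 206   8   5  25] [0.4921578  0.02054056 0.06223952]
 rib? [230.09302326 222.3255814 ] [227 218   7  13  43] [0.57551469 0.05625413 0.05601108]
```

```bash
cd pics; python3 -c "
import cv2,numpy as np
a=cv2.imread('scene0z.png');b=cv2.imread('side0z.png');h=595
a=cv2.resize(a,(395,420));b=cv2.resize(b,(395,420));cv2.imwrite('both0.png',np.hstack([a,b]))"
```

```text
(no output)
```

View pics/both0.png

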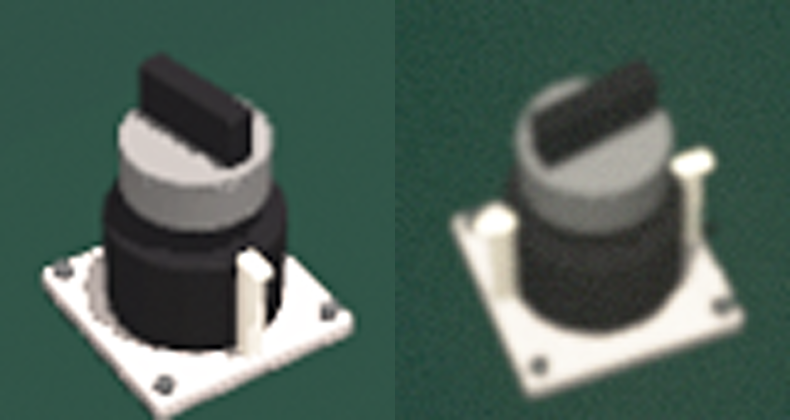

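```bash
cat >> h.py <<'E'
def delta(pos,jaw_deg):
    s=r.read_state(); q=R.from_quat(s["eef_rot"]); p=np.array(s["ee_pos"])
    a=np.radians(jaw_deg); x=np.array([np.cos(a),np.sin(a),0]); z=np.array([0,0,-1.])
    T=R.from_matrix(np.stack([x,np.cross(z,x),z],1))
    X=q.as_matrix()[:,0]
    print("t",s["time"],"pos",p,"jaw",np.degrees(np.arctan2(X[1],X[0])),"w",s["width"],"F",s["ft_force"],"M",s["torque"],"j7",s["joint_positions"][6])
    print("xyz mm",np.round(q.inv().apply(np.array(pos)-p)*1000,1),"rot",np.round(np.degrees((q.inv()*T).as_rotvec()),2))
E
python3 -c "
from h import *
delta([.5355,.0372,.20],-55.1)"
```

```text
t 0.15 pos [ 0.25861967 -0.56868484  0.2299392 ] jaw -65.54565613189814 w 0.08689944513895041 F [ 0.40110429  0.42065671 -0.24063162] M [-0.02702526 -0.0769417  -0.04799315] j7 -0.08851916637205665
xyz mm [-436.9 -502.9   30.4] rot [ -0.     0.06 -10.45]
```

Request:
apply_moves:
  increments:
    - {"grip":0,"xyz":[-437,-503,30],"rotation":[0,0,-10.4]}
    - {"grip":0,"xyz":[-437,-503,30],"rotation":[0,0,-10.4]}
    - {"grip":0,"xyz":[-437,-503,30],"rotation":[0,0,-10.4]}
    - {"grip":0,"xyz":[-437,-503,30],"rotation":[0,0,-10.4]}
    - {"grip":0,"xyz":[-437,-503,30],"rotation":[0,0,-10.4]}
  squeeze: 25

```text
time: 0.78
ee_pos: [0.3888, -0.283, 0.2163]
eef_rot: [0.886, -0.463, -0.0, -0.0]
ft_force: [1.4, -0.2, 0.9]
width: 0.0871
```

```bash
python3 -c "
from h import *
delta([.5355,.0372,.20],-55.1)"
```

```text
t 0.775 pos [ 0.38883081 -0.28301059  0.21634006] jaw -55.151059323737755 w 0.08705990231738378 F [ 1.44488721 -0.1951283   0.94243905] M [-0.04411923 -0.09764354  0.01332688] j7 -0.4379804974322959
xyz mm [-179.  -303.3   16.5] rot [ 0.    0.04 -0.05]
```

Request:
apply_moves:
  increments:
    - {"grip":0,"xyz":[-179,-303,16]}
    - {"grip":0,"xyz":[-179,-303,16]}
    - {"grip":0,"xyz":[-179,-303,16]}
    - {"grip":0,"xyz":[-179,-303,16]}
    - {"grip":0,"xyz":[-179,-303,16]}

```text
$.increments[0]: bad value
```

```bash
python3 -c "
from h import *
delta([.5355,.0372,.20],-55.1)"
```

```text
t 0.775 pos [ 0.38883081 -0.28301059  0.21634006] jaw -55.151059323737755 w 0.08705990231738378 F [ 1.44488721 -0.1951283   0.94243905] M [-0.04411923 -0.09764354  0.01332688] j7 -0.4379804974322959
xyz mm [-179.  -303.3   16.5] rot [ 0.    0.04 -0.05]
```

Request:
apply_moves:
  increments:
    - {"grip":0,"xyz":[-179,-303,16],"rotation":[0,0,0]}
    - {"grip":0,"xyz":[-179,-303,16],"rotation":[0,0,0]}
    - {"grip":0,"xyz":[-179,-303,16],"rotation":[0,0,0]}
    - {"grip":0,"xyz":[-179,-303,16],"rotation":[0,0,0]}
    - {"grip":0,"xyz":[-179,-303,16],"rotation":[0,0,0]}

```text
time: 1.4
ee_pos: [0.5184, 0.0008, 0.2024]
eef_rot: [0.886, -0.463, -0.0, -0.0]
ft_force: [0.9, -0.4, 0.4]
width: 0.0866
```

```bash
python3 -c "
from h import *
delta([.5355,.0372,.16],-55.1)"
```

```text
t 1.4 pos [0.51836852 0.0007749  0.20237492] jaw -55.179831329185255 w 0.08657418079789433 F [ 0.91179297 -0.42026831  0.36734704] M [-0.14149584 -0.02985038 -0.04720152] j7 -1.1291313309872189
xyz mm [-20.1 -34.9  42.4] rot [-0.01  0.01 -0.08]
```

Request:
apply_moves:
  increments:
    - {"grip":0,"xyz":[-20,-35,20],"rotation":[0,0,0]}
    - {"grip":0,"xyz":[-20,-35,42],"rotation":[0,0,0]}
    - {"grip":0,"xyz":[-20,-35,42],"rotation":[0,0,0]}

```text
time: 1.78
ee_pos: [0.5345, 0.0373, 0.1587]
eef_rot: [0.886, -0.463, -0.002, 0.001]
ft_force: [-0.3, 0.1, 0.6]
width: 0.087
```

```bash
python3 -c "
from h import *
c=cam('wrist');cv2.imwrite('pics/w1.png',c['img'])
Z=c['P'][...,2];t=c['P'][c['ok']&(Z>.117)&(Z<.135)][:,:2].astype(np.float32)
v=np.linalg.norm(t-[.5355,.037],axis=1)<.05;print(cv2.minAreaRect(t[v]),v.sum())
delta([.5355,.0372,.112],-55.1)"
```

```text
((0.5352091789245605, 0.036977369338274), (0.056252289563417435, 0.0134990643709898), 34.505733489990234) 1283
t 1.825 pos [0.53520042 0.03679905 0.16002764] jaw -55.198986830772995 w 0.08689702446583837 F [ 0.40020866 -0.32230072 -0.48856762] M [ 0.02892659  0.02029758 -0.00492213] j7 -1.2384915490526989
xyz mm [-0.1 -0.5 48. ] rot [ 0.07  0.06 -0.1 ]
```

View pics/w1.png

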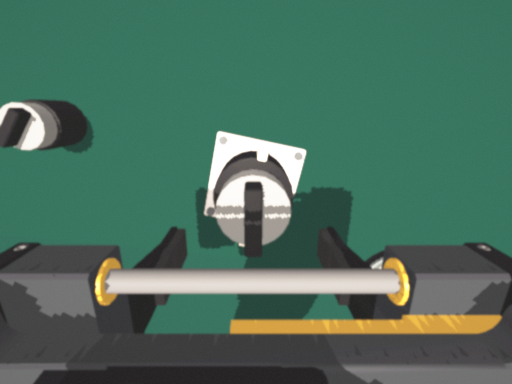

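The wrist view shows the bar at (254,218), centred between the fingers. Its measured centre is (0.5352, 0.0370) at 34.5°, so I'll descend and close.

Request:
apply_moves:
  increments:
    - {"grip":0,"xyz":[0,0,25],"rotation":[0,0,0]}
    - {"grip":0,"xyz":[0,0,49],"rotation":[0,0,0]}
    - {"grip":0,"xyz":[0,0,49],"rotation":[0,0,0]}
    - {"grip":255,"xyz":[0,0,49],"rotation":[0,0,0]}
    - {"grip":255,"xyz":[0,0,49],"rotation":[0,0,0]}
  squeeze: 25

```text
time: 2.45
ee_pos: [0.5359, 0.0368, 0.1124]
eef_rot: [0.886, -0.463, 0.0, -0.0]
ft_force: [-0.6, 0.7, -0.5]
width: 0.0742
```

Request:
apply_moves:
  increments:
    - {"grip":255,"xyz":[0,0,0],"rotation":[0,0,0]}
    - {"grip":255,"xyz":[0,0,0],"rotation":[0,0,0]}
    - {"grip":255,"xyz":[0,0,0],"rotation":[0,0,0]}

```text
time: 2.82
ee_pos: [0.5359, 0.0367, 0.1125]
eef_rot: [0.886, -0.463, 0.0, -0.0]
ft_force: [0.4, 0.6, 0.2]
width: 0.0449
```

```bash
python3 -c "
from h import *
delta([.5352,.037,.11],-19.0)"
```

```text
t 2.825 pos [0.53593689 0.03674821 0.11251417] jaw -55.2160490610241 w 0.044893631542136034 F [0.43207266 0.5989119  0.20195544] M [-0.0022629  -0.04695936  0.00404214] j7 -1.2680833780957286
xyz mm [-0.6  0.5  2.5] rot [-2.000e-02 -2.000e-02 -3.622e+01]
```

Request:
apply_moves:
  increments:
    - {"grip":255,"xyz":[-0.5,0.5,1.5],"rotation":[0,0,0]}
    - {"grip":255,"xyz":[-0.5,0.5,1.5],"rotation":[0,0,0]}
    - {"grip":255,"xyz":[-0.5,0.5,1.5],"rotation":[0,0,0]}
    - {"grip":255,"xyz":[-0.5,0.5,1.5],"rotation":[0,0,0]}
    - {"grip":255,"xyz":[-0.5,0.5,1.5],"rotation":[0,0,0]}

```text
time: 3.45
ee_pos: [0.5352, 0.0369, 0.111]
eef_rot: [0.886, -0.463, 0.0, -0.0]
ft_force: [-0.2, 0.3, -0.7]
width: 0.0141
```

```bash
python3 -c "
from h import *
delta([.5352,.037,.11],-19.0)"
```

```text
t 3.45 pos [0.53523174 0.03686941 0.11100745] jaw -55.22069108647557 w 0.014061942264013957 F [-0.22499261  0.28607014 -0.69379634] M [ 0.01756708 -0.02243123  0.00492456] j7 -1.269062676750098
xyz mm [-0.1 -0.   1. ] rot [-2.000e-02 -2.000e-02 -3.622e+01]
```

Gripped, with a width of 14.1 mm. Now I'll turn it anticlockwise to about 46–48°.

Request:
apply_moves:
  increments:
    - {"grip":255,"xyz":[0,0,0],"rotation":[0,0,-9]}
    - {"grip":255,"xyz":[0,0,0],"rotation":[0,0,-18]}
    - {"grip":255,"xyz":[0,0,0],"rotation":[0,0,-27]}
    - {"grip":255,"xyz":[0,0,0],"rotation":[0,0,-36]}
    - {"grip":255,"xyz":[0,0,0],"rotation":[0,0,-36]}

```text
time: 4.08
ee_pos: [0.5352, 0.0368, 0.1109]
eef_rot: [0.986, -0.167, 0.0, -0.0]
ft_force: [0.2, -0.4, 0.1]
width: 0.0139
```

```bash
python3 -c "
from h import *
delta([.5352,.037,.096],-19.0)"
```

```text
t 4.075 pos [0.53515251 0.03678014 0.11090104] jaw -19.280690523539434 w 0.013859443751426136 F [ 0.19157274 -0.36600127  0.14461955] M [-0.08746632 -0.09702154  0.03755924] j7 -0.670630439481455
xyz mm [-0.  -0.2 14.9] rot [-0.02 -0.01 -0.28]
```

Next I lower it gradually, watching the force.

Request:
apply_moves:
  increments:
    - {"grip":255,"xyz":[0,0,2],"rotation":[0,0,0]}
    - {"grip":255,"xyz":[0,0,4],"rotation":[0,0,0]}
    - {"grip":255,"xyz":[0,0,5],"rotation":[0,0,0]}

```text
time: 4.45
ee_pos: [0.5351, 0.0368, 0.1057]
eef_rot: [0.986, -0.168, -0.0, -0.0]
ft_force: [0.4, 0.1, -1.0]
width: 0.0137
```

```bash
python3 -c "
from h import *
delta([.5352,.037,.096],-19.0)"
```

```text
t 4.45 pos [0.53505808 0.03682925 0.10567979] jaw -19.337014643280114 w 0.01374685093813257 F [ 0.42296116  0.07572552 -1.0084808 ] M [ 0.00178671 -0.10730049  0.00945391] j7 -0.675406578270998
xyz mm [ 0.1 -0.2  9.7] rot [-0.01  0.01 -0.34]
```

Request:
apply_moves:
  increments:
    - {"grip":255,"xyz":[0,0,3],"rotation":[0,0,0]}
    - {"grip":255,"xyz":[0,0,6],"rotation":[0,0,0]}
    - {"grip":255,"xyz":[0,0,8],"rotation":[0,0,0]}
    - {"grip":255,"xyz":[0,0,8.5],"rotation":[0,0,0]}

```text
time: 4.95
ee_pos: [0.535, 0.0368, 0.097]
eef_rot: [0.986, -0.168, -0.0, -0.0]
ft_force: [-1.1, -0.9, 0.8]
width: 0.0138
```

```bash
python3 -c "
from h import *
delta([.5352,.037,.096],-19.0)
for n in('scene','side'):
    c=cam(n);cv2.imwrite(f'pics/{n}2.png',cv2.resize(c['img'][160:270,195:325],None,fx=4,fy=4))
"
```

```text
t 4.95 pos [0.53498481 0.03679375 0.09700492] jaw -19.340753678790414 w 0.013790367207037446 F [-1.06931823 -0.86822333  0.79968806] M [-0.06560052  0.10379939 -0.0137063 ] j7 -0.6821826618260918
xyz mm [ 0.1 -0.3  1. ] rot [-0.01  0.02 -0.34]
```

View pics/scene2.png

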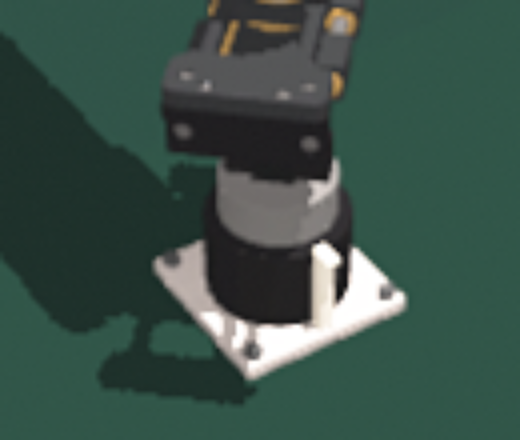

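The lid followed the gripper down 14 mm with no force. I'll check its height in depth, then screw clockwise.

```bash
python3 -c "
from h import *
for n in('scene','side'):
    c=cam(n);P=c['P'];im=c['img'].astype(int)
    m=c['ok']&(np.linalg.norm(P[...,:2]-[.535,.037],axis=-1)<.034)&(im.min(-1)>90)&(P[...,2]>.03)
    print(n,m.sum(),np.percentile(P[m][:,2],[2,20,50,80,98]))
delta([.5352,.037,.097],-67.1)
"
```

```text
scene 964 [0.06100867 0.07841647 0.27102949 0.47368479 0.48190442]
side 1433 [0.06919662 0.1770217  0.48554568 0.49529095 0.50802295]
t 5.15 pos [0.53512663 0.03681257 0.09725706] jaw -19.337756762993386 w 0.014060480445747217 F [-0.02632819  0.01863261 -0.78934977] M [-0.0165054  -0.06595046 -0.0823433 ] j7 -0.6820525158483031
xyz mm [ 0.  -0.2  0.3] rot [-1.000e-02  0.000e+00  4.776e+01]
```

Request:
apply_moves:
  increments:
    - {"grip":255,"xyz":[0,0,0],"rotation":[0,0,8]}
    - {"grip":255,"xyz":[0,0,0],"rotation":[0,0,16]}
    - {"grip":255,"xyz":[0,0,0],"rotation":[0,0,24]}
    - {"grip":255,"xyz":[0,0,0],"rotation":[0,0,32]}
    - {"grip":255,"xyz":[0,0,0],"rotation":[0,0,38]}

```text
time: 5.78
ee_pos: [0.5352, 0.0369, 0.0974]
eef_rot: [0.876, -0.481, 0.0, -0.0]
ft_force: [0.2, 0.2, -0.8]
width: 0.0137
```

```bash
python3 -c "
from h import *
delta([.5352,.037,.097],-67.1)
"
```

```text
t 5.775 pos [0.53518902 0.03687675 0.09735988] jaw -57.562530640224395 w 0.013689927024364196 F [ 0.15827693  0.16991337 -0.77751071] M [-0.00072224 -0.04176062 -0.01999325] j7 -1.3151666544126566
xyz mm [-0.1 -0.1  0.4] rot [-0.02  0.    9.54]
```

Skirt bottom is about 0.061, so the lid has dropped. Now the last 9.5° plus a little more to meet the stop.

Request:
apply_moves:
  increments:
    - {"grip":255,"xyz":[0,0,0],"rotation":[0,0,5]}
    - {"grip":255,"xyz":[0,0,0],"rotation":[0,0,9]}
    - {"grip":255,"xyz":[0,0,0],"rotation":[0,0,10]}

```text
time: 6.15
ee_pos: [0.5353, 0.0369, 0.0975]
eef_rot: [0.831, -0.556, 0.0, -0.0]
ft_force: [-0.6, -0.5, -1.4]
width: 0.0136
```

```bash
python3 -c "
from h import *
delta([.5352,.037,.097],-67.1)
"
```

```text
t 6.15 pos [0.53526079 0.03691486 0.09746604] jaw -67.55462257754716 w 0.013608844480785242 F [-0.57401727 -0.54943139 -1.44642151] M [-0.1011119   0.03086754  0.30455033] j7 -1.4818124549871838
xyz mm [-0.1  0.   0.5] rot [-0.03 -0.01 -0.45]
```

Moment about z is rising (0.30 N m), so contact with the stop has begun. A little more turn to confirm it.

Request:
apply_moves:
  increments:
    - {"grip":255,"xyz":[0,0,0],"rotation":[0,0,1.5]}
    - {"grip":255,"xyz":[0,0,0],"rotation":[0,0,2.5]}
    - {"grip":255,"xyz":[0,0,0],"rotation":[0,0,2.5]}

```text
time: 6.52
ee_pos: [0.5354, 0.037, 0.0975]
eef_rot: [0.819, -0.574, 0.0, -0.0]
ft_force: [0.7, -0.0, -0.7]
width: 0.0139
```

```bash
python3 -c "
from h import *
delta([.5352,.037,.097],-67.1)
"
```

```text
t 6.525 pos [0.5353677  0.03695886 0.09750538] jaw -70.03205280615217 w 0.013851272196383655 F [ 0.68461336 -0.02441546 -0.74975629] M [-0.04398281 -0.11916347  0.61282098] j7 -1.523262107901318
xyz mm [-0.1  0.1  0.5] rot [-0.04 -0.02 -2.93]
```

Torque is 0.61 N m at the stop, so the lid is home. Relax the turn slightly and open.

Request:
apply_moves:
  increments:
    - {"grip":255,"xyz":[0,0,0],"rotation":[0,0,-1.5]}
    - {"grip":100,"xyz":[0,0,0],"rotation":[0,0,-1.5]}
    - {"grip":100,"xyz":[0,0,0],"rotation":[0,0,-1.5]}
    - {"grip":100,"xyz":[0,0,0],"rotation":[0,0,-1.5]}
    - {"grip":100,"xyz":[0,0,0],"rotation":[0,0,-1.5]}

```text
time: 7.15
ee_pos: [0.5354, 0.037, 0.0975]
eef_rot: [0.826, -0.563, 0.0, -0.0]
ft_force: [-0.1, 0.2, 0.1]
width: 0.0461
```

Request:
apply_moves:
  increments:
    - {"grip":100,"xyz":[0,0,0],"rotation":[0,0,0]}
    - {"grip":100,"xyz":[0,0,-30],"rotation":[0,0,0]}
    - {"grip":100,"xyz":[0,0,-80],"rotation":[0,0,0]}
    - {"grip":100,"xyz":[0,0,-110],"rotation":[0,0,0]}
    - {"grip":100,"xyz":[0,0,-110],"rotation":[0,0,0]}

```text
time: 7.78
ee_pos: [0.5366, 0.0372, 0.21]
eef_rot: [0.826, -0.563, 0.002, -0.001]
ft_force: [0.2, -0.1, -0.1]
width: 0.0528
```

```bash
python3 - <<'E'
from h import *
delta([.5352,.037,.2],-67.1)
for n in("scene","side","wrist"):
    c=cam(n);P=c["P"];cv2.imwrite(f"pics/{n}3.png",c["img"])
    near=c["ok"]&(np.linalg.norm(P[...,:2]-[.5352,.037],axis=-1)<.045)
    m=near&(P[...,2]>.098)&(P[...,2]<.12)
    t=P[m]; 
    if m.sum()>20: print(n,m.sum(),cv2.minAreaRect(t[:,:2].astype(np.float32)),np.percentile(t[:,2],[50,90,98]))
E
```

```text
t 7.775 pos [0.53655098 0.03721658 0.21000486] jaw -68.54496690809206 w 0.05282996431812364 F [ 0.17221048 -0.05318584 -0.0996849 ] M [-0.00359611 -0.03672561  0.02357988] j7 -1.44028809378484
xyz mm [-0.3  1.4 10. ] rot [-0.28 -0.12 -1.44]
scene 194 ((0.5362806916236877, 0.0362696647644043), (0.05921424180269241, 0.015344983898103237), 24.871850967407227) [0.10891688 0.11106576 0.11203735]
side 244 ((0.5343796014785767, 0.037100400775671005), (0.05466169863939285, 0.01840287819504738), 23.948270797729492) [0.10974442 0.11223669 0.11309152]
wrist 810 ((0.5353645086288452, 0.037141166627407074), (0.056162331253290176, 0.013958773575723171), 24.154970169067383) [0.11055292 0.11148022 0.11202157]
```

View pics/wrist3.png

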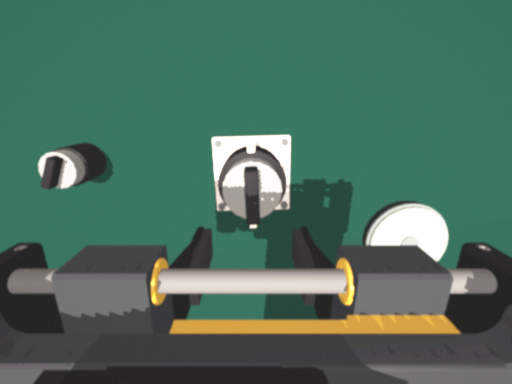

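View pics/side3.png

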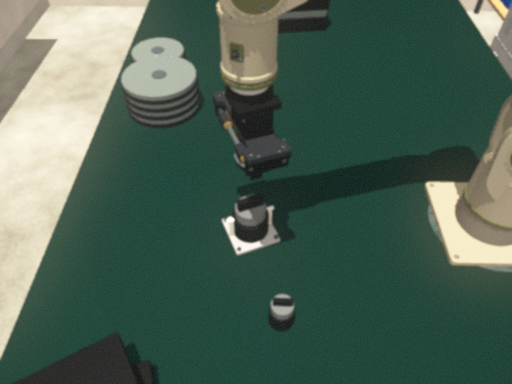

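The wrist view shows the bar at (252,195) in line with the ribs. The bar is at about 24.2° and the plate at about 23°. The bar top is at 0.1115, which puts its centre at about 0.0985. The tub and small pot haven't moved, and the gripper is clear.

```bash
python3 -c "
from h import *
print(r.close_job())"
```

```text
the job is handed in; nothing more can be done
None
```

The lid is screwed home and the job is handed in at about 8 s of the 35 s allowed. No verdict was reported, so the results below are my own measurements.

**What I did:** I gripped the bar at about 12° from the ribs and turned it anticlockwise to about 47–48°. I then lowered it 14 mm with almost no resistance; the lid followed, with the skirt's lower edge at about 0.061 m. I turned it clockwise until the moment reached 0.6 N m at the stop, let go and lifted clear.

**Last checks:**

| Check | Measured | Required |
|---|---|---|
| Bar angle from the ribs | about 1–2° (bar 24–25° in the three views, plate about 23°) | within 12° |
| Bar centre height | about 98–100 mm (wrist view 98.5 mm, scene and side a little apart) | 94–101.5 mm |
| Distance from pot axis | about 1–2 mm | under 10 mm |

- **Gripper:** it was 11 cm above its release height, with no force on the wrist.
- **Bystanders:** nothing touched the small pot or the wafer tub, and by eye they stand where they were; I did not measure their positions.
- **Disagreements:** the three views differed by up to 2 mm in bar position, within the calibration error. One move call was refused before anything moved, because it left out the rotation. No other check failed.

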